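# Set the sprung tweezers to the measure marked on a board

### The arm

A 6-joint arm with a two-finger parallel gripper is mounted at the origin on a cart in front of the work surface, level with it; the furniture and walls round the work are solid. World frame = base frame: x ahead of the robot, y to its left, z up, the work surface at z = 0. Lengths are in mm, angles in rad, forces in N, time in s.
With the tool pointing down it reaches from about 375 to 900 mm from the base axis. Payload 3.1 kg.
Tool frame: the origin (TCP) lies on the centre line of the jaws, within the pads' length; the fingertips stand ahead of it and the grasp point (between the pads) lies 6 mm ahead of it (manip.tip_reach is the z of the fingertips in the tool frame, in mm); z points along the fingers, y is the line along which they close (so a half turn about z gives the same grasp; the last joint's range is limited). The gripper opens to 87 mm and grips with 3 to 60 N. Pads are 19 mm wide; open, the fingers measure 117 mm over their backs; the gripper's body (75 mm by 190 mm) begins 51 mm behind the grasp point.
Start: joints at [-1.397, 0.527, 1.433, -0, 1.181, -0.178], TCP at [215.389, -586.689, 221.248] pointing down, gripper open.
Joint ranges: [-3.08, 3.08], [-0.75, 2.2], [0.22, 2.44], [-1.43, 4.57], [0, 2.65], [-2.85, 2.85]. Speed limits (rad/s): [2.79, 2.79, 3.14, 3.14, 3.14, 3.14].

### API

Orientations are given as a rotation vector (axis times angle).
In Python, from cell import read_state, viewer, manip gives the robot as it stands.
- The arm moves only by the tool step_arm, never from a script. Its argument "targets" is a list of rows, each a list of 6 numbers: the shift along the tool's x, y, z in units of 0.04 m (1.0 is 0.04 m), then the turn, a rotation vector about the tool's x, y, z in units of 0.15 rad (1.0 is 0.15 rad). In form: [[tx, ty, tz, rx, ry, rz], ...]. A call has 1 to 10 rows; each row shifts and turns the commanded pose from where the row before left it, along the tool's axes as they then stand; what a row does not reach is not made up. A row lasts 1/10 s, in which the tool goes at most 50 mm and 8.59 degrees, less where a joint would pass 70% of its speed; a pose out of reach is approached as far as the arm can. A call with a number of a shift or a turn outside -1 to 1 is refused whole. A call with a gripper value outside its range is refused whole. "claw" is the opening in per cent of the stroke, from 0 (shut) to 100 (fully open), set as the call begins (left out, the last holds). The fingers move at their own pace and stop on an object; the grip force is fixed at half the most. Time passes only in rows, so rows that do not move let the fingers close. It gives the time, the measured TCP pose, the force, the opening and the grip force at its end, in the units of the state.
- read_state(): the state, without advancing time (a new reading comes with each control period).
- viewer.grab_frame(name): name is "side" or "top" or "wrist"; returns a dict with "img" (480x640x3 uint8, red, green, blue), "camera_matrix" (3x3 intrinsics, pixels), "origin" and "attitude" of the camera in the world. Camera axes: x right, y down, z forward; pixel columns grow to the right and rows downward; lengths in mm; the calibration is good to about 2 mm. A picture is of the moment at which its call begins. There is no depth.
- manip.hand_in(): hands the job in; it is judged then, once.
The state is a dict: "t": time; "q": joint angles; "dq": joint speeds; "joint_torque": joint torques, N m; "position": TCP position; "tool_rot": TCP orientation; "ft_force": force on the tool from outside, world axes, zero at the start; "wrist_torque": the same for the moment, N m; "finger_gap": finger opening in mm; "finger_force": force on a finger pad.
Only numpy, scipy, OpenCV 4.12 (cv2) and the standard library are available. Lean on these libraries where they do the work, as an engineer would, in place of code of your own. Each camera call takes 0.05 s, during which the arm holds its last target. There are 200 camera calls.

### The job

Pick the sprung bent-point tweezers up off their wooden rest, squeeze them until the gap between their two points equals the distance between the two red lines on the white board, and hold them there steadily over the board, the left point straight above the left line and the right point above the right line (anywhere along it except its very ends), about a centimetre above the board without touching it. Finish while still holding the tweezers squeezed at that gap, and leave the other things on the table where they are.

Things in the scene. Friction and masses are not known exactly. Their poses are not given: they have to be found in the camera images.
- grip_point (a point): Middle of the sprung tweezers between their two blue grip pads, half-way up (40 mm above the table on the rest). x points along the middle line to the points, y to the left leg. Pivot 103 mm behind, points 65 mm ahead. The pads, outside the legs, are 28 mm long, 16 mm tall, 58 mm wide over both unsqueezed. Squeeze along y. Fixed to the left leg: valid only unsqueezed.
- tweezers: Tweezers, about 75 g, balanced near the blue pads: two steel legs 12 mm tall, 4 mm thick, brass pivot 18 mm across. Origin under the pivot at the legs' lower edge; x, y as at the grip point. The spring opens the legs and pushes on each pad with about 3 N at first, 6 N at a 50 mm gap and 10 N at 20 mm. Squeezed by parallel fingers, both points stand alike either side of the fingers' middle, 67 mm ahead of the pads.
- point_left (a point): Lower end of the left (+y) point: a dark needle 4 mm thick, bent straight down from the end of the left leg; its end is 32 mm below the mid height of the legs and pads. Unsqueezed, the points are 74 mm apart (centre to centre).
- point_right (a point): Lower end of the right (-y) point, likewise.
- tweezers_leg (a joint): Squeeze angle q: 0 unsqueezed, 0.40 rad when the legs meet. With h = 0.20 - q/2 the gap between the points is 2*(172 sin h + 3 cos h) mm and the width over the middles of the pads 2*(105 sin h + 8 cos h) mm: gap 50 at 43 over the pads, 35 at 34, 20 at 25 (fingers' opening within 1 mm of that). 1 mm at the pads is 1.6 mm at the points. Pad faces are parallel at gap 42.
- rest: Fixed wooden rest under the tweezers, same direction: foot plate 8 mm thick, rear cradle near the pivot, front cradle 43 mm ahead of the grip point and 104 mm wide; both carry the legs at 34 mm, end lips up to 40 mm. Origin on the table under the pivot, x towards the points. Free space on both sides of the blue pads.
- board: Fixed deep painting board with a white primed face, lying on the table, 150 x 110 x 20 mm (its x, y, z); origin at the centre of its underside, x along the red lines.
- line_left: Red line on the board's top face, 70 mm long (its x) and 3 mm wide; origin at its centre on the board's surface (20 mm above the table). Both lines run parallel, along the board's x, 18 to 54 mm apart. This is the one at the board's +y side.
- line_right: The other red line, on the board's -y side, likewise.
- tube_blue: A bystander to leave alone: blue paint tube, 59 x 190 x 36 mm; origin at the centre of its underside.
- tube_t10: A bystander to leave alone: small paint tube with a green band, 46 x 150 x 28 mm; origin at the centre of its underside.
- putty_rubber: A bystander to leave alone: grey kneaded eraser, 26 x 42 x 12 mm; origin at the centre of its underside.
- dipper_1: A bystander to leave alone: small round tin with brown medium, 50 mm across, 21 mm tall; origin at the centre of its underside.
- sanding_block: A bystander to leave alone: brown sanding block, 40 x 70 x 24 mm; origin at the centre of its underside.
- dipper_2: A bystander to leave alone: round tin, 60 mm across, 33 mm tall; origin at the centre of its underside.

How it is judged:
By the outcome, as a careful person would: the job done as asked, in the order asked, and still so for the second after the job is handed in, while the arm keeps its last pose, push and grip.
It also fails if it takes over 38 s, if anything falls off the work surface, if the arm or the gripper's body presses on something with over 40 N, if the wrist force passes 120 N, or if a joint passes its speed limit or range.

## Working session

There is one attempt and no reset: what is moved stays moved. The work goes in short steps, Python scripts to look and compute and a tool call to move; the robot and the scene stay as the last step left them, time stands still between calls to the robot, and variables do not carry over. Pictures are saved under pics/ and viewed, at most 10 in all, crops included, and the job is handed in when it is done.

Besides the shell and the picture viewer there is one more tool, called by a JSON object that holds its "name" and its "arguments". step_arm: Moves the arm, as the interface text tells. Shifts and turns lie within -1 to 1; 1 stands for 0.04 m of shift or 0.15 rad of turn. Its arguments: {"type":"object","properties":{"targets":{"type":"array"},"claw":{"type":"number"}},"required":["targets"]}

```bash
mkdir -p pics
cat > h.py <<'E'
import numpy as np, cv2
from scipy.spatial.transform import Rotation as R
from cell import read_state, viewer, manip
def grab(n,f):
    d=viewer.grab_frame(n); cv2.imwrite('pics/'+f,cv2.cvtColor(d['img'],cv2.COLOR_RGB2BGR))
    np.savez('pics/'+f[:-4],**{k:np.array(v) for k,v in d.items()}); return d
def rot(a):
    a=np.array(a); return a if a.shape==(3,3) else R.from_rotvec(a).as_matrix()
def px2w(d,u,v,z):
    K=np.array(d['camera_matrix']);A=rot(d['attitude']);o=np.array(d['origin'])
    r=A@np.linalg.solve(K,[u,v,1.]); return o+r*(z-o[2])/r[2]
def w2px(d,p):
    K=np.array(d['camera_matrix']);A=rot(d['attitude']);c=K@(A.T@(np.array(p)-d['origin'])); return c[:2]/c[2]
E
python3 - <<'E'
from h import *
d=grab('top','top1.png'); print(d['origin'],d['attitude'],d['camera_matrix'])
s=read_state();print(s,manip.tip_reach)
E
```

```text
[ 414.79230287  235.59733975 1218.29578402] [-2.20869699  2.1577553  -0.07355981] [[619.49176445   0.         324.07462066]
 [  0.         619.49176445 244.24941911]
 [  0.           0.           1.        ]]
{'t': 0.05, 'q': array([-1.39751301e+00,  5.28456887e-01,  1.43384653e+00,  3.81379657e-06,
        1.18138414e+00, -1.78521798e-01]), 'dq': array([-0.0007909 , -0.00058955, -0.00021515, -0.00014167, -0.0002708 ,
       -0.0004239 ]), 'joint_torque': array([ 1.62478555e-04, -4.41369152e+01, -1.77341634e+01,  6.36299257e-02,
        5.34643326e-02, -3.92084155e-05]), 'position': array([ 215.26358724, -586.0122211 ,  220.29506164]), 'tool_rot': array([-3.09105255e+00, -5.49399935e-01, -1.41494187e-05]), 'ft_force': array([0.39325436, 0.39660107, 0.1415433 ]), 'wrist_torque': array([ 0.01033369, -0.03898043, -0.02527835]), 'finger_force': 0.0, 'finger_gap': 87.14284319734845} 25.0
```

View pics/top1.png

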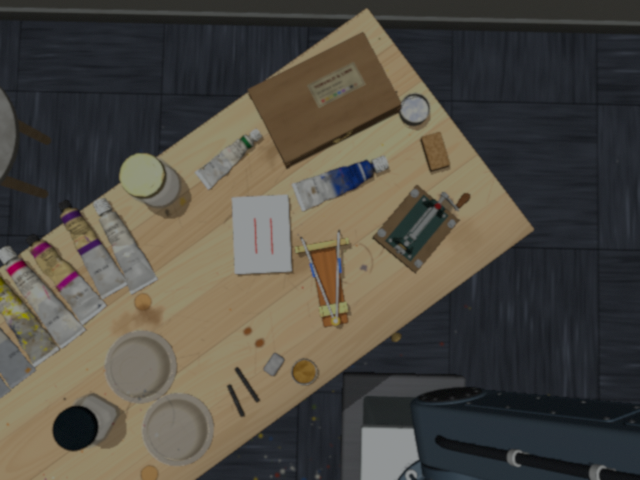

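Run:
```python
from h import *
d=np.load('pics/top1.npz')
im=cv2.imread('pics/top1.png')[180:340,220:380]
cv2.imwrite('pics/c1.png',cv2.resize(im,None,fx=3.75,fy=3.75,interpolation=cv2.INTER_CUBIC))
h=cv2.cvtColor(im,cv2.COLOR_BGR2HSV)
for n,m,z in (('red',((h[...,0]<8)|(h[...,0]>172))&(h[...,1]>110)&(h[...,2]>90),20),('blue',(h[...,0]>95)&(h[...,0]<125)&(h[...,1]>110)&(h[...,2]>60),44)):
  c,l,s,ce=cv2.connectedComponentsWithStats(m.astype(np.uint8))
  for i in range(1,c):
    if s[i,4]>8: print(n,s[i],ce[i]+[220,180],px2w(d,*(ce[i]+[220,180]),z))
for p,z in (((0,0),0),((337,322),40),((303,238),40),((339,234),40)): print(p,px2w(d,*p,z))
```

```text
blue [113   0  31  15 237] [345.55274262 185.        ] [612.97062419 202.59380139  44.        ]
blue [118  79   3  13  25] [339.32 265.16] [459.34237651 211.18828115  44.        ]
blue [90 84  5 13 20] [312.1  269.95] [449.06374459 262.55311366  44.        ]
(0, 0) [983.64105587 911.17065172   0.        ]
(337, 322) [351.98402791 213.15835977  40.        ]
(303, 238) [509.70528293 281.52010006  40.        ]
(339, 234) [518.95781151 213.00591074  40.        ]
```

View pics/c1.png

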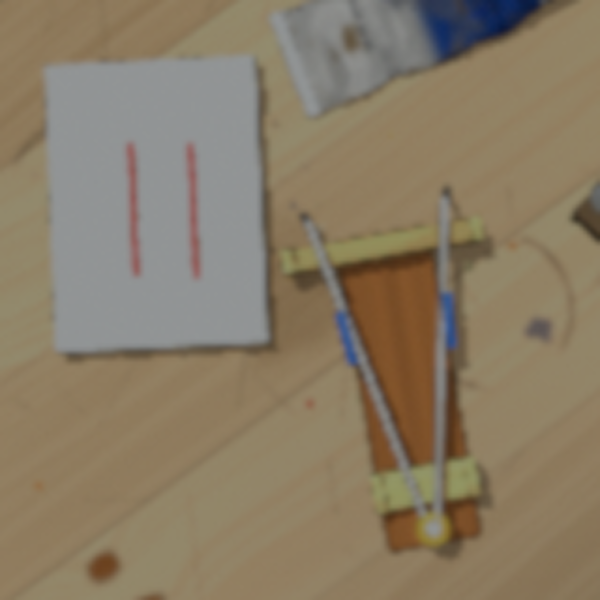

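Run:
```python
from h import *
d=np.load('pics/top1.npz')
g=px2w(d,326,267.7,40);p=px2w(d,335.5,320.8,40);L=px2w(d,312.5,269.9,40);Rr=px2w(d,339.5,265.6,40)
u=(g-p)[:2];print('grip',g,'piv',p,np.linalg.norm(u),np.arctan2(u[1],u[0]))
w=(L-Rr)[:2];print('pads dir',np.arctan2(w[1],w[0])-np.pi/2,np.linalg.norm(w))
for a in ((130,145),(137,275),(190,145),(197,278)): print(px2w(d,220+a[0]/3.75,180+a[1]/3.75,20))
T=rot(read_state()['tool_rot']);print(T, np.arctan2(T[1,0],T[0,0]))
```

```text
grip [454.0734553  236.32269607  40.        ] piv [354.1703358  216.04206096  40.        ] 101.94085268501428 0.20028140581170673
pads dir 0.18124385680677801 51.993820398347125
[546.86005754 377.29751387  20.        ]
[479.42701755 371.5588351   20.        ]
[547.57942388 346.16801256  20.        ]
[478.59696385 340.50856865  20.        ]
[[ 9.38752781e-01  3.44591189e-01 -3.57723281e-04]
 [ 3.44591170e-01 -9.38750587e-01  2.06414344e-03]
 [ 3.75472701e-04 -2.06098868e-03 -9.99997806e-01]] 0.3518032729002951
```

{"name": "step_arm", "arguments": {"targets": [[0.8,-0.7,0,0,0,0],[0.8,-0.7,0,0,0,0],[0.8,-0.7,0,0,0,0],[0.8,-0.7,0,0,0,0],[0.8,-0.7,0,0,0,0],[0.8,-0.7,0,0,0,0],[0.8,-0.7,0,0,0,0],[0.8,-0.7,0,0,0,0],[0.8,-0.7,0,0,0,0],[0.8,-0.7,0,0,0,0]], "claw": 100}}

```text
t: 1.05
position: [419.6, -211.7, 220.9]
tool_rot: [-3.093, -0.549, 0.001]
ft_force: [-0.1, -0.4, 0.1]
finger_gap: 87.4
finger_force: 0.0
```

{"name": "step_arm", "arguments": {"targets": [[0.45,-1,0,0,0,0],[0.45,-1,0,0,0,0],[0.45,-1,0,0,0,0],[0.45,-1,0,0,0,0],[0.45,-1,0,0,0,0],[0.45,-1,0,0,0,0],[0.45,-1,0,0,0,0],[0.45,-1,0,0,0,0],[0.45,-1,0,0,0,0],[0.45,-1,0,0,0,0]]}}

```text
t: 2.05
position: [449.9, 225.8, 220.9]
tool_rot: [3.093, 0.55, -0.001]
ft_force: [1.7, -1.2, 0.8]
finger_gap: 86.8
finger_force: 0.0
```

{"name": "step_arm", "arguments": {"targets": [[0.2,-0.22,0.5,0,0,0.55],[0,0,0.5,0,0,0.55],[0,0,0,0,0,0],[0,0,0,0,0,0]]}}

```text
t: 2.45
position: [454.4, 234.7, 180.9]
tool_rot: [3.127, 0.296, -0.003]
ft_force: [-0.0, 0.6, -0.4]
finger_gap: 87.1
finger_force: 0.0
```

Run:
```python
from h import *
d=grab('wrist','w1.png'); print(d['origin'])
s=read_state();T=rot(s['tool_rot']);print(s['position'],T[:,2],np.arctan2(T[1,0],T[0,0]),s['q'])
```

```text
[518.64857893 246.23717215 344.96094532]
[455.08288265 234.73852227 181.55564986] [ 4.63598082e-05 -5.66778940e-05 -9.99999997e-01] 0.18785942855623378 [ 2.57752915e-01  4.32519128e-01  1.75543094e+00 -8.16948216e-05
  9.53612202e-01  1.64073709e+00]
```

View pics/w1.png

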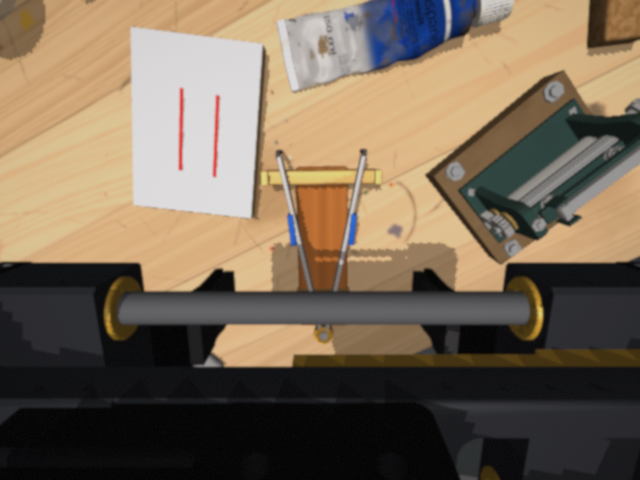

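```bash
cat > m.py <<'E'
from h import *
import sys
def segs(f,names=('red','blue'),zb=40):
    d=np.load(f'pics/{f}.npz'); im=d['img']
    h=cv2.cvtColor(im,cv2.COLOR_RGB2HSV)
    z={'red':20,'blue':zb}
    ms={'red':((h[...,0]<8)|(h[...,0]>172))&(h[...,1]>130)&(h[...,2]>100),'blue':(h[...,0]>100)&(h[...,0]<125)&(h[...,1]>150)&(h[...,2]>60)}
    for n in names:
        c,l,s,ce=cv2.connectedComponentsWithStats(ms[n].astype(np.uint8))
        for i in range(1,c):
            if 100<s[i,4]<1500:
                ys,xs=np.nonzero(l==i); P=np.array([px2w(d,x,y,z[n])[:2] for x,y in zip(xs,ys)])
                m=P.mean(0); _,_,V=np.linalg.svd(P-m,full_matrices=False); v=V[0]*np.sign(V[0,0]); t=(P-m)@v
                print(n,s[i],'c',m.round(1),'dir',np.arctan2(v[1],v[0]).round(4),'len',np.ptp(t).round(1))
    return d
if __name__=='__main__': segs(sys.argv[1],zb=44)
E
python3 - <<'E'
from m import *
d=segs('w1',zb=44)
for p in ((323,334),(279,153),(363,152)): print(px2w(d,*p,46 if p[1]>300 else 46))
E
```

```text
red [179  89   4  80 177] c [515.3 373.8] dir 0.0748 len 67.4
red [214  96   5  80 164] c [514.5 342.6] dir 0.0753 len 67.9
blue [451   0  26  37 433] c [638.8 163.1] dir -0.1554 len 28.4
blue [372  37  16  28 258] c [603.1 218.6] dir 0.3343 len 19.5
blue [289 215   7  30 104] c [448.5 261. ] dir 0.2981 len 26.3
blue [349 214   7  30 114] c [459.3 208.9] dir 0.0895 len 26.3
[355.61743566 215.12935918  46.        ]
[511.3974885 281.9155527  46.       ]
[525.20926859 213.77456871  46.        ]
```

{"name": "step_arm", "arguments": {"targets": [[0,0,0.8,0,0,-0.08],[0,0,0.8,0,0,0],[0,0,0.8,0,0,0],[0,0,0.6,0,0,0],[0,0,0.35,0,0,0],[0,0,0,0,0,0],[0,0,0,0,0,0]]}}

```text
t: 3.2
position: [455.9, 234.8, 48.1]
tool_rot: [-3.126, -0.311, -0.002]
ft_force: [0.7, 0.6, 0.3]
finger_gap: 86.8
finger_force: 0.0
```

{"name": "step_arm", "arguments": {"targets": [[0,0,0,0,0,0],[0,0,0,0,0,0],[0,0,0,0,0,0],[0,0,0,0,0,0],[0,0,0,0,0,0],[0,0,0,0,0,0],[0,0,0,0,0,0]], "claw": 49}}

```text
t: 3.9
position: [454.9, 235.0, 47.2]
tool_rot: [3.126, 0.312, -0.0]
ft_force: [-1.3, -0.3, -0.0]
finger_gap: 44.4
finger_force: 0.0
```

Run:
```python
from h import *
d=grab('side','s1.png')
s=read_state();print(s['finger_gap'],s['finger_force'],s['ft_force'],s['position'])
c=w2px(d,[455,235,40]);print(c)
u,v=c.astype(int);im=cv2.imread('pics/s1.png')
u=min(max(u,130),510);v=min(max(v,100),380)
cv2.imwrite('pics/s1c.png',cv2.resize(im[v-100:v+100,u-130:u+130],None,fx=3,fy=3,interpolation=cv2.INTER_CUBIC))
```

```text
43.753229747897954 0.0 [-0.84902987 -0.61677232 -0.30285609] [454.85446945 234.96886139  47.19329357]
[281.64186844 260.94164092]
```

View pics/s1c.png

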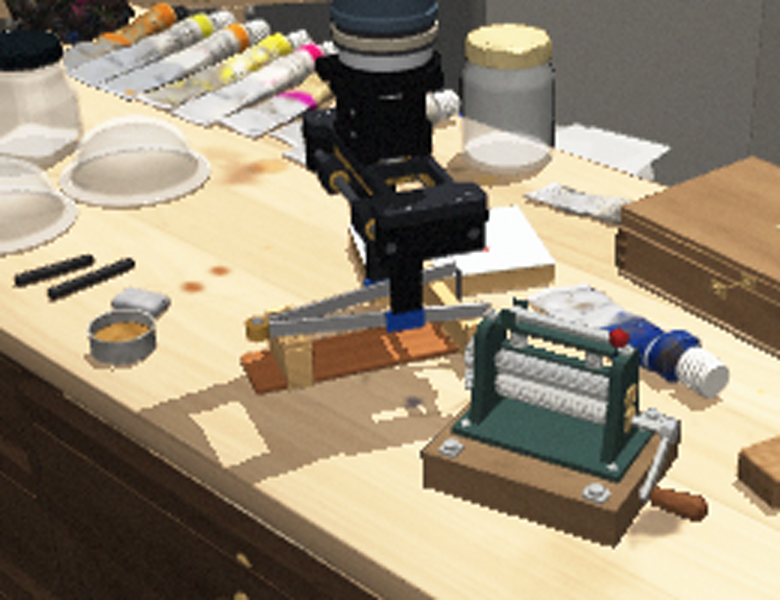

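Run:
```python
from h import *
d=np.load('pics/s1.npz'); s=read_state();T=rot(s['tool_rot']);p=s['position'];print(d['origin'])
def q(x,y,z): return ((w2px(d,p+T@np.array([x,y,z]))-[281-130,260-100])*3).round(0)
for z in (-30,0,25): 
  for y in (22,30,-22): print(z,y,q(0,y,z))
for y,n in ((29,'R unsq'),(-29,'L unsq'),(22,'Rsq'),(-22,'Lsq')): print(n,q(0,y,7))
print('points unsq',q(65,37,7),q(65,-37,7),'sq',q(65,25,7),q(65,-25,7),'piv',q(-103,0,7))
im=cv2.imread('pics/s1.png')[215:300,190:330]
cv2.imwrite('pics/s1d.png',cv2.resize(im,None,fx=5.6,fy=5.6,interpolation=cv2.INTER_CUBIC))
```

```text
[ 350.72735235 -656.12127438  546.78588751]
-30 22 [400. 271.]
-30 30 [404. 276.]
-30 -22 [381. 245.]
0 22 [401. 308.]
0 30 [405. 313.]
0 -22 [382. 281.]
25 22 [402. 338.]
25 30 [406. 343.]
25 -22 [383. 310.]
R unsq [405. 321.]
L unsq [379. 285.]
Rsq [402. 317.]
Lsq [382. 289.]
points unsq [492. 309.] [456. 265.] sq [486. 302.] [461. 272.] piv [255. 329.]
```

View pics/s1d.png

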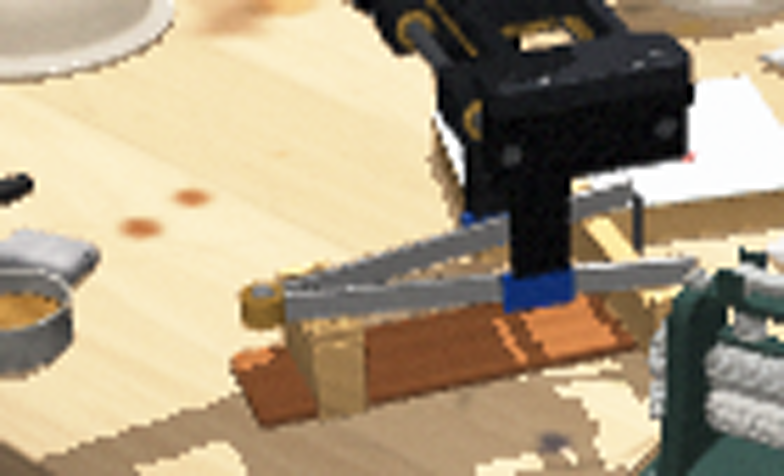

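Run:
```python
from h import *
d=grab('wrist','w2.png')
s=read_state();T=rot(s['tool_rot']);p=s['position']
print('unsq pts',[w2px(d,p+T@np.array([65,y,1])) for y in (37,-37,25,-25)],'pads',[w2px(d,p+T@np.array([0,y,1])) for y in (29,-29,22,-22)], 'gap',s['finger_gap'],s['finger_force'])
```

```text
unsq pts [array([402.17714403, 153.09595422]), array([240.44392918, 153.09968   ]), array([375.95023997, 153.0965584 ]), array([266.67104075, 153.09907581])] pads [array([379.22487655, 286.46518127]), array([263.70836171, 286.46829215]), array([365.28326955, 286.46555672]), array([277.6500514, 286.4679167])] gap 43.432486010152296 0.0
```

View pics/w2.png

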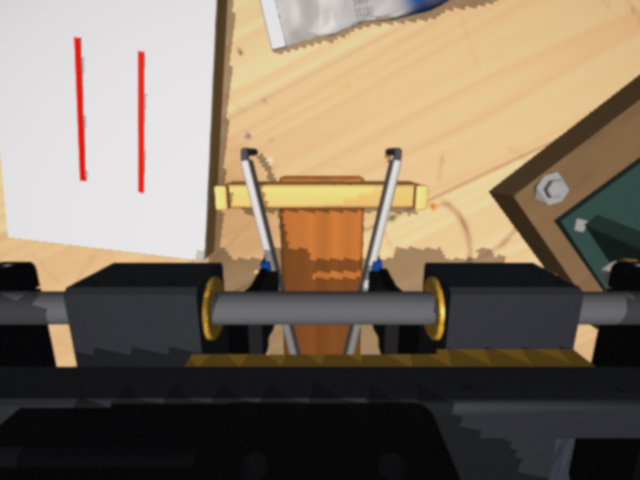

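Run:
```python
from m import *
d=segs('w2',('red',),0); print(d['origin'],rot(d['attitude']),d['camera_matrix'])
im=d['img'].astype(int)
for x in (80,140): print([tuple(im[y,x-3:x+5].sum(0)//8) for y in (34,36,38,40,42)])
r=(im[...,0]-im[...,1])
print(r[110,70:160]); print(r[30:60,78:80].max(1), r[170:186,83])
print(r[40:60,141], r[180:200,141])
s=read_state();print(s['position'])
```

```text
red [ 75  38  10 142 728] c [516.1 374.3] dir 0.0733 len 69.3
red [139  52   5 140 659] c [516.1 342.9] dir 0.0716 len 69.5
[518.73514665 247.03791328 211.39011737] [[ 1.97485366e-01 -9.51565025e-01 -2.35634320e-01]
 [-9.80305835e-01 -1.91693216e-01 -4.74782130e-02]
 [ 9.10628724e-06  2.40369951e-01 -9.70681352e-01]] [[350.49264235   0.         323.03617884]
 [  0.         350.49264235 239.89694555]
 [  0.           0.           1.        ]]
[(np.int64(223), np.int64(221), np.int64(222)), (np.int64(222), np.int64(213), np.int64(214)), (np.int64(213), np.int64(160), np.int64(159)), (np.int64(213), np.int64(132), np.int64(129)), (np.int64(214), np.int64(132), np.int64(129))]
[(np.int64(225), np.int64(224), np.int64(224)), (np.int64(226), np.int64(224), np.int64(225)), (np.int64(225), np.int64(224), np.int64(224)), (np.int64(226), np.int64(224), np.int64(225)), (np.int64(226), np.int64(224), np.int64(225))]
[  2   2   2   2   2  11  50 112 172 200 202 180 107  35   8   3   2   1
   2   2   1   2   2   2   2   1   1   1   2   2   1   2   2   2   2   2
   3   1   3   2   2   2   2   2   1   2   2   2   2   2   1   2   2   2
   2   2   2   2   1   2   2   2   2   2   2   3  12  50 115 170 192 194
 175 117  45  10   2   2   2   2   2   2   1   2   2   2   2   1   2   2]
[  2   2   2   2   2   3  18  59 121 173 190 192 193 193 195 195 199 198
 198 200 199 199 201 202 200 202 203 199 202 201] [190 193 196 195 195 196 197 204 199 173 110  46  10   3   1   2]
[  2   2   2   2   1   2   2   2   2   5  26  77 139 178 187 187 189 188
 187 187] [202 201 200 202 201 200 200 200 200 200 191 151  90  36   8   3   2   2
   1   1]
[454.86296804 234.97298838  47.19020682]
```

{"name": "step_arm", "arguments": {"targets": [[0,0,0,0,0,0],[0,0,0,0,0,0],[0,0,0,0,0,0],[0,0,0,0,0,0],[0,0,0,0,0,0]], "claw": 100}}

```text
t: 4.5
position: [454.9, 235.0, 47.2]
tool_rot: [-3.126, -0.312, -0.0]
ft_force: [1.1, -0.7, 0.1]
finger_gap: 75.2
finger_force: 0.0
```

Run:
```python
from h import *
d=grab('side','s2.png')
s=read_state();T=rot(s['tool_rot']);p=s['position'];print(s['finger_gap'],p)
im=cv2.imread('pics/s2.png')[215:300,190:330]
for z in (-45,0,25): 
  for y in (43.5,58.5): print(z,y,((w2px(d,p+T@np.array([0,y,z]))-[190,215])*5.6).round(0))
cv2.imwrite('pics/s2d.png',cv2.resize(im,None,fx=5.6,fy=5.6,interpolation=cv2.INTER_CUBIC))
```

```text
79.77958172942624 [454.91846335 234.97408986  47.24154015]
-45 43.5 [547. 188.]
-45 58.5 [561. 206.]
0 43.5 [550. 293.]
0 58.5 [563. 312.]
25 43.5 [551. 349.]
25 58.5 [565. 368.]
```

View pics/s2d.png

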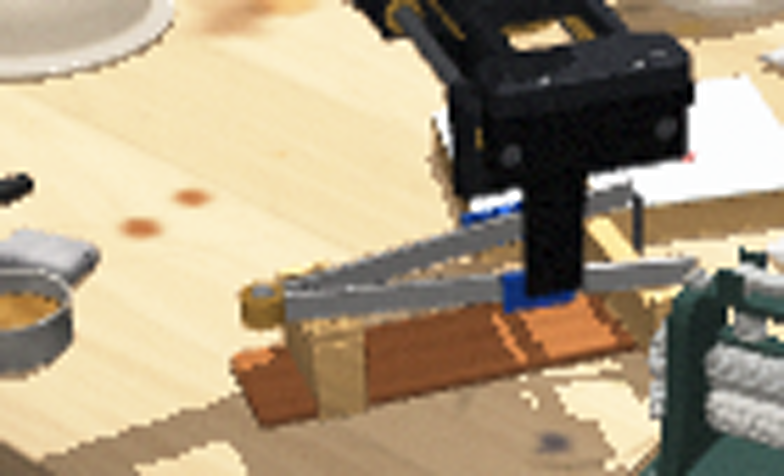

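{"name": "step_arm", "arguments": {"targets": [[0,0,0.2,0,0,0],[0,0,0.2,0,0,0],[0,0,0.13,0,0,0],[0,0,0,0,0,0],[0,0,0,0,0,0]]}}

```text
t: 5.05
position: [454.7, 234.9, 25.7]
tool_rot: [3.126, 0.312, -0.001]
ft_force: [0.3, 0.6, -0.3]
finger_gap: 86.8
finger_force: 0.0
```

{"name": "step_arm", "arguments": {"targets": [[0,0,0,0,0,0],[0,0,0,0,0,0],[0,0,0,0,0,0],[0,0,0,0,0,0],[0,0,0,0,0,0],[0,0,0,0,0,0],[0,0,0,0,0,0]], "claw": 49}}

```text
t: 5.75
position: [455.1, 235.1, 26.2]
tool_rot: [-3.126, -0.312, -0.001]
ft_force: [0.3, 0.5, 0.8]
finger_gap: 44.7
finger_force: 6.3
```

{"name": "step_arm", "arguments": {"targets": [[0,0,0,0,0,0],[0,0,0,0,0,0],[0,0,0,0,0,0],[0,0,0,0,0,0],[0,0,0,0,0,0]], "claw": 37}}

```text
t: 6.25
position: [455.1, 235.0, 26.2]
tool_rot: [-3.126, -0.312, -0.001]
ft_force: [0.4, 0.4, 4.6]
finger_gap: 32.5
finger_force: 10.3
```

{"name": "step_arm", "arguments": {"targets": [[0,0,-0.2,0,0,0],[0,0,-0.3,0,0,0],[0,0,-0.5,0,0,0],[0,0,-0.5,0,0,0],[0,0,0,0,0,0],[0,0,0,0,0,0]]}}

```text
t: 6.85
position: [455.0, 235.0, 86.7]
tool_rot: [-3.126, -0.312, -0.002]
ft_force: [-0.7, -0.3, -1.2]
finger_gap: 32.2
finger_force: 9.1
```

Run:
```python
from m import *
grab('wrist','w3.png'); segs('w3',('red',))
s=read_state();print(s['finger_gap'],s['finger_force'],s['position'],s['ft_force'],s['wrist_torque'])
```

```text
red [121  60   5 116 434] c [515.5 374.1] dir 0.0727 len 68.9
red [170  71   7 115 430] c [515.6 342.9] dir 0.0734 len 69.2
32.62134798224428 9.1095270216465 [454.48540889 234.84080804  85.99541201] [-0.10215962  0.36065459 -1.27431616] [ 0.02089308 -0.00878244  0.02138465]
```

View pics/w3.png

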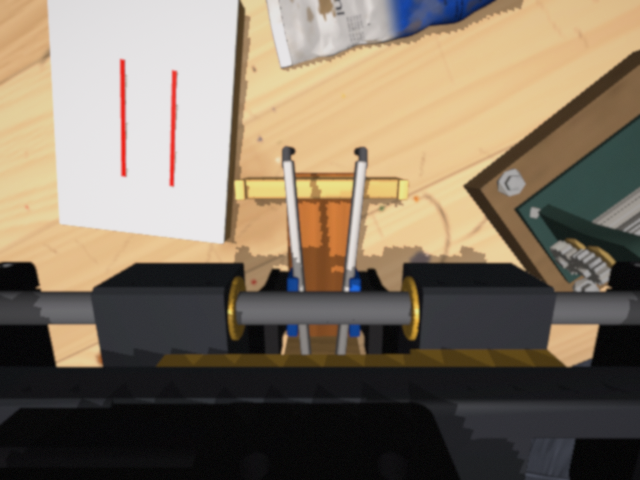

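{"name": "step_arm", "arguments": {"targets": [[0.04,-0.3,0,0,0,0],[0.08,-0.5,0,0,0,0],[0.08,-0.5,0,0,0,0],[0.08,-0.5,0,0,0,0],[0.08,-0.5,0,0,0,0],[0.08,-0.4,0,0,0,0.2],[0.02,-0.23,0,0,0,0.3],[0,0,0,0,0,0.33],[0,0,0,0,0,0],[0,0,0,0,0,0]], "claw": 36.5}}

```text
t: 7.9
position: [449.4, 353.7, 85.2]
tool_rot: [3.139, 0.119, -0.003]
ft_force: [-0.6, 0.2, -1.3]
finger_gap: 32.0
finger_force: 9.2
```

Run:
```python
from m import *
d=grab('wrist','w4.png'); segs('w4',('red',))
S=[]
s=read_state();T=rot(s['tool_rot']);print(s['finger_gap'],s['finger_force'],s['position'],s['ft_force'],np.arctan2(T[1,0],T[0,0]),T[:,2])
p=s['position'];y=-np.sign(1)
for g in (31.4/2,-31.4/2):
    print([w2px(d,p+T@np.array([66,g,-14+dz])).round(1) for dz in (0,32)])
c=w2px(d,p+T@np.array([66,0,-14])).astype(int);im=cv2.imread('pics/w4.png')
a,b=max(c[1]-95,0),max(c[0]-100,0)
print(a,b);cv2.imwrite('pics/w4c.png',cv2.resize(im[a:a+150,b:b+200],None,fx=4,fy=4,interpolation=cv2.INTER_CUBIC))
```

```text
red [295  93   6 113 401] c [513.  373.5] dir 0.0661 len 68.8
red [345  98   6 112 372] c [514.1 342.2] dir 0.074 len 68.6
31.907573904737433 9.211977124214172 [449.54789763 353.56548513  85.40613378] [-0.09212695 -0.10725235 -1.17317001] 0.07524049826503892 [-1.26501950e-03 -5.52764363e-04 -9.99999047e-01]
[array([359.4, 150.4]), array([353. , 150.9])]
[array([283.7, 150.4]), array([290.6, 150.8])]
55 221
```

View pics/w4c.png

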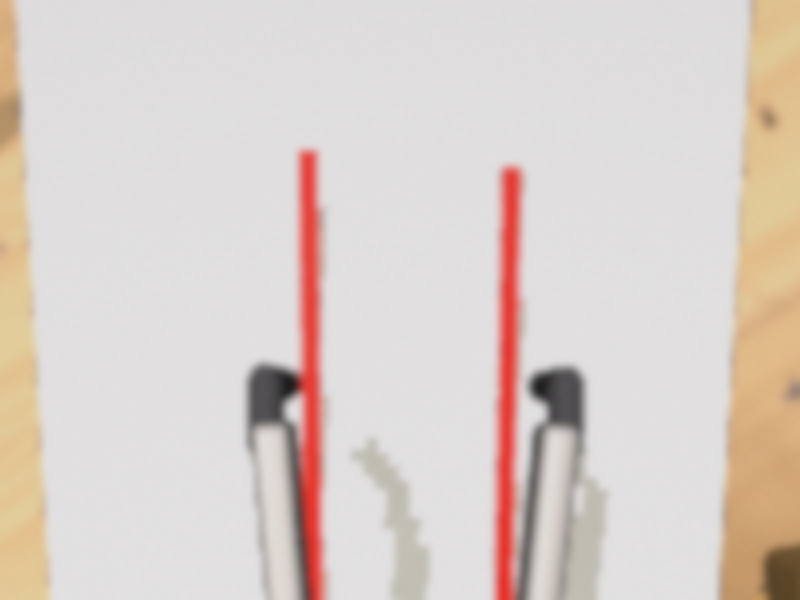

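{"name": "step_arm", "arguments": {"targets": [[0,-0.02,0.2,0,0,0],[0,0,0.25,0,0,0],[0,0,0.25,0,0,0],[0,0,0.15,0,0,0],[0,0,0.07,0,0,0],[0,0,0,0,0,0],[0,0,0,0,0,0]]}}

```text
t: 8.65
position: [450.2, 354.4, 49.3]
tool_rot: [-3.139, -0.117, -0.0]
ft_force: [-0.4, 0.5, -0.7]
finger_gap: 32.0
finger_force: 9.2
```

Run:
```python
from m import *
d=grab('wrist','w5.png'); segs('w5',('red',))
s=read_state();T=rot(s['tool_rot']);print(s['finger_gap'],s['finger_force'],s['position'],s['ft_force'],np.arctan2(T[1,0],T[0,0]),T[:,2])
p=s['position']
for g in (31.4/2,-31.4/2):
    print([w2px(d,p+T@np.array([66,g,-14+dz])).round(1) for dz in (0,32)])
c=w2px(d,p+T@np.array([66,0,0])).astype(int);im=cv2.imread('pics/w5.png')
a,b=max(c[1]-75,0),max(c[0]-100,0)
print(a,b);cv2.imwrite('pics/w5c.png',cv2.resize(im[a:a+150,b:b+200],None,fx=4,fy=4,interpolation=cv2.INTER_CUBIC))
g=im.max(2)
for v in range(142,166,3): 
    r=np.flatnonzero(g[v,230:420]<100)+230; print(v,[(int(x[0]),int(x[-1])) for x in np.split(r,np.flatnonzero(np.diff(r)>1)+1) if len(x)])
```

```text
red [292  84   6  99 373] c [526.4 374.3] dir 0.0816 len 49.7
red [351  88   6 104 393] c [526.3 343.2] dir 0.067 len 52.7
31.909751489174784 9.211905151605606 [450.32732254 354.45687522  49.51164869] [-0.06687655 -0.05417655 -0.50608605] 0.07428073490525852 [ 6.10057220e-04  3.01606973e-04 -9.99999768e-01]
[array([358.8, 150.5]), array([352.5, 151. ])]
[array([283. , 150.5]), array([290.1, 151. ])]
75 221
142 []
145 []
148 [(285, 293), (357, 363)]
151 [(284, 295), (354, 365)]
154 [(284, 292), (356, 365)]
157 [(284, 290), (358, 365)]
160 [(360, 365)]
163 []
```

View pics/w5c.png

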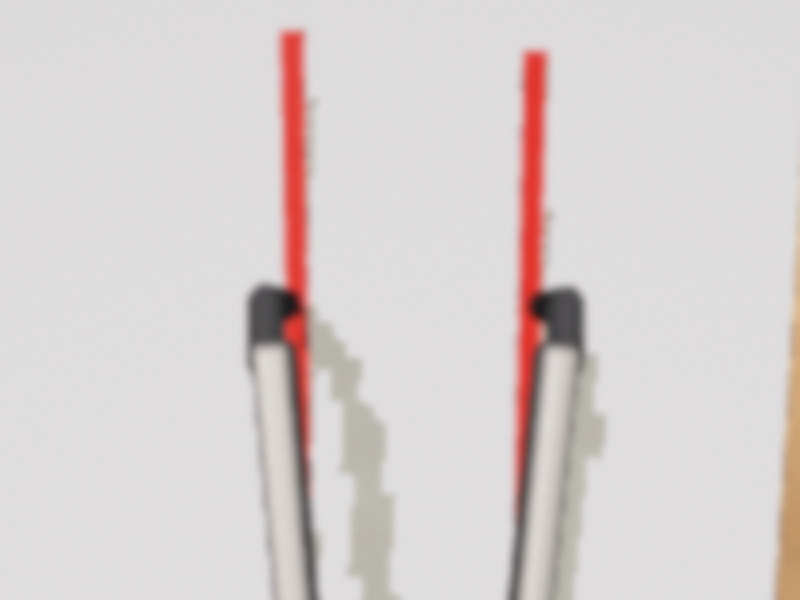

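{"name": "step_arm", "arguments": {"targets": [[0,0,0.03,0,0,0],[0,0,0,0,0,0],[0,0,0,0,0,0],[0,0,0,0,0,0],[0,0,0,0,0,0],[0,0,0,0,0,0]], "claw": 36.2}}

```text
t: 9.3
position: [450.0, 354.3, 48.1]
tool_rot: [-3.139, -0.117, -0.0]
ft_force: [0.3, 0.4, -1.0]
finger_gap: 31.6
finger_force: 9.3
```

Run:
```python
from m import *
d=grab('wrist','w6.png'); segs('w6',('red',))
s=read_state();print(s['finger_gap'],s['finger_force'],s['position'],s['ft_force'])
im=cv2.imread('pics/w6.png');g=im.max(2).astype(int)
def cross(v,lo,hi,t=125):
    x=np.arange(lo,hi);y=g[v,lo:hi]-t;i=np.flatnonzero(y[:-1]*y[1:]<0);return (x[i]+y[i]/(y[i]-y[i+1])).round(2)
for v in (150,151,152): print(v,cross(v,270,310),cross(v,340,380))
# side view: height of needle ends over board
d=grab('side','s3.png')
for P in ((516,373.5),(516,342)):
  print([w2px(d,[*P,z]).round(1) for z in (20,30,62)])
im=d['img'].astype(int)
c=w2px(d,[516,342,35]).astype(int);print(c);print(im[c[1]-16:c[1]+16,c[0]-7:c[0]+8].max(2))
```

```text
red [292  83   5  67 285] c [532.6 374.8] dir 0.0762 len 32.5
red [351  87   6  98 367] c [527.1 343.3] dir 0.0656 len 49.0
31.811237729850465 9.272608011960983 [450.04223793 354.33157437  48.07835017] [ 0.8092239   0.21728722 -1.69997924]
150 [283.62 295.87] [352.95 365.13]
151 [283.55 296.25] [352.72 365.23]
152 [283.54 296.26] [352.76 365.25]
[array([298.7, 238.9]), array([298.6, 235.4]), array([298.5, 223.7])]
[array([300.8, 244.6]), array([300.8, 241. ]), array([300.6, 229.2])]
[300 239]
[[ 96  98 109 107 175 240 241 242 243 242 243 243 242 243 244]
 [106 103 105 103  85 174 239 240 241 242 240 243 244 243 244]
 [100 102  99 105  88  55 172 241 241 241 241 241 242 243 242]
 [109 120 122 158 219  67 146 241 240 241 243 241 241 241 242]
 [181 235 229 228 217 184 187 239 241 240 240 242 242 243 241]
 [100 106 108 111 110 107 114 211 238 241 241 241 241 241 242]
 [108 104 106 104 104  91  69 129 209 238 240 240 241 242 242]
 [102 103 102 103 107 104  69  68  79 172 243 245 245 248 248]
 [118 127 138 139 173  90  94 198  50 108 253 252 253 252 253]
 [233 253 253 253 252  63 111 253  
[... 714 characters left out ...]
6 247]
 [252 251 250 250 246 247 247 229 218 218 231 205 206 198 242]
 [190 210 246 234 218 240 252 216 214 252 253 252 253 253 252]
 [218 217 218 218 217 215 217 253 252 252 253 253 253 253 252]
 [252 251 251 252 253 253 253 252 253 252 253 253 253 253 253]
 [235 199 152 253 252 252 252 252 253 252 252 252 252 253 253]
 [149 146 162 252 252 252 253 253 252 253 252 253 252 253 253]
 [175 161 232 252 253 253 253 253 252 253 252 252 252 252 252]
 [251 251 251 252 252 252 252 252 252 252 227 207 202 175 197]
 [251 251 251 252 230 179 185 172 157 141 149 130 138 133 150]
 [243 251 251 251 252 182 154 155 147 149 148 150 150 145 149]
 [132 247 251 251 252 252 171 154 153 150 150 150 151 151 150]]
```

```bash
python3 -c "
from cell import manip
print(manip.hand_in())"
```

```text
the job is handed in; nothing more can be done
None
```

I handed the job in at about 9.4 s. The tweezers were held squeezed to a gap of about 31 mm, matching the red lines, with the points over the lines and about 1 cm above the board; no verdict came back.

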